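# Bring the indexing table home and pin it

## Task

Lock the rotary drilling table in its home position. Lift the thicker index pin out of the wooden block, stand it in the guide bush of the fixed bracket and let go, so that its tip rides on the table; then push the table round clockwise by one of its bars, against the spring buffer, slowly and with a light hand (never over 15 N), until the pin drops fully home with its collar on the bracket, and back away. Do not press hard on the pin, and leave the slim pin and the other tools where they are.

Things in the scene. Friction and masses are not known exactly. Their poses are not given: they have to be found in the camera images.
- fixture: Base casting of the indexing table, 236 mm across, dark green-grey, fixed. Origin on the bench under the table's axis of rotation; z up; x points from the axis to the guide bracket. The bracket's column stands 112 to 152 mm from the axis; its 40 mm wide arm reaches in over the turntable's rim, 68 to 102 mm above the bench.
- guide_bush (a point): Centre of the mouth of the upright guide bush in the bracket arm, at its top face (102 mm above the bench, 82 mm from the axis along the fixture's x). Bore 13 mm wide, 34 mm long, open below, countersunk to 18 mm. 2 mm below it is the index plate, whose one index hole (13.4 mm, bright rim, 82 mm from the axis) is clamped only within 0.18 rad of the turntable's x: home must be felt.
- turntable: Steel table 200 mm across, turning about the fixture's axis with its index plate (12 mm thick, top face 66 mm above the bench) and a rusty flange blank, clamped on under a nut within 55 mm of the axis, up to 112 mm above the bench. Origin on the axis, 38 mm above the bench; z up. It starts with its x axis 0.55 to 1.05 rad counterclockwise (from above) of the fixture's x. It stays where left.
- push_bar (a point): Middle of the bare part of one push bar, 133 mm from the axis, 46 mm above the bench. Three equal round steel bars, 14 mm thick, stick out level at 90, 180 (this one) and 270 degrees counterclockwise from the turntable's x; bare from 108 to 158 mm from the axis, then a black ball to 183 mm. At 133 mm it takes about 1 N to turn the table. The index hole lies roughly opposite this bar.
- buffer_nose (a point): Tip of the round nose (14 mm thick) of the spring buffer on the base, 127 mm from the axis, 46 mm above the bench. From 0.24 rad before the turntable's x meets the fixture's x, it bears on the 90 degree bar and springs the table back if let go before the pin is in; holding the table at home takes 2.5 to 4.5 N at 133 mm. A dead stop lies 0.22 rad beyond.
- index_pin: The thicker of two steel pins upright in the block, 0.12 kg. Origin on its axis under its collar, z up. Below: shank 12 mm thick, 46 mm long, 0.8 mm tip chamfer. Above: collar 25 mm across, 5 mm high, then a round ribbed head 21 mm across, 8 to 34 mm up. Riding on the table in the bush its origin is 10 mm above the mouth; home, level with it. It falls by its own weight unless jammed from the side.
- slim_pin: The slimmer pin beside it, left alone: shank 8 mm, head 15 mm across, same origin and heights.
- pin_block: Wooden block, 120 x 46 x 52 mm, fixed to the bench. Origin at the centre of its underside, z up, x along its length. Its two upright holes, 13.5 mm wide and 49 mm deep, are 33 mm either side of the centre along x; the collars of the pins rest on its top face. The index pin may be in either hole.
- bow_shackle: Grey bow shackle, about 109 x 109 x 28 mm, lying on the bench. Bystander. Origin at the centre of its underside.
- spanner: Dark combination spanner, 304 mm long, 48 mm wide, 10 mm thick, lying left of the table. Bystander. Origin at the centre of its underside.
- bolt: Rusty hex bolt, 89 mm long, lying to the right of the table. Bystander. Origin at the centre of its underside.

How it is judged (in metres and radians):
On the way:
1. the index pin stands upright in the guide bush, let go, its tip resting on the table's index plate (collar 8 to 12.5 mm above the bush, axis within 4 mm of the bush's) (z of index_pin in the frame of guide_bush between 0.008 and 0.0125 m and horizontal distance between index_pin and guide_bush below 0.004 m and angle between index_pin's own z axis and vertical below 0.12 rad and contact force between the fingers and index_pin below 0.05 N), for 0.2 s.
At the end, for the whole second after the job is handed in: The index pin is upright in the guide bush and fully home through the index plate (collar within 2 mm of the bracket's top, axis within 3 mm of the bush's), so that the table is locked at home, and all is let go and at rest (z of index_pin in the frame of guide_bush between -0.003 and 0.002 m and horizontal distance between index_pin and guide_bush below 0.003 m and angle between index_pin's own z axis and vertical below 0.08 rad and linear speed of index_pin below 0.01 m/s and angular speed of turntable below 0.05 rad/s); the robot touches nothing.
It fails at once if the turntable was pushed with more than 15 N (contact force between any of the arm, the fingers and turntable above 15 N).
It fails at once if the index pin was loaded against the turntable with more than 40 N (contact force between index_pin and turntable above 40 N).
It fails at once if the slim pin was lifted or shifted by more than 15 mm (distance of slim_pin from where it was at the start of the episode above 0.015 m).
It fails at once if a bystander was moved by more than 20 mm (distance of any of bow_shackle, spanner, bolt from where it was at the start of the episode above 0.02 m).
It also fails if it takes over 61 s, if anything falls off the work surface, if the arm or the gripper's body presses on something with over 40 N, if the wrist force passes 120 N, or if a joint passes its speed limit or range.

## Robot

A 6-joint arm with a two-finger parallel gripper is mounted at the origin on the work surface; the furniture and walls round the work are solid. World frame = base frame: x ahead of the robot, y to its left, z up, the work surface at z = 0. Lengths are in m, angles in degrees, forces in N, time in s.
With the tool pointing down it reaches from about 0.325 to 0.85 m from the base axis. Payload 15.5 kg.
Tool frame: the origin (TCP) lies at the very end of the fingers, on their centre line; the grasp point (between the pads) lies arm.grip_depth behind it (arm.grip_depth is the distance from the TCP to the grasp point, in m); z points along the fingers, y is the line along which they close (so a half turn about z gives the same grasp; the last joint's range is limited). The gripper opens to 91 mm and grips with 3 to 60 N. Pads are 32 mm wide; open, the fingers measure 118 mm over their backs; the gripper's body (76 mm by 178 mm) begins 60 mm behind the grasp point.
Start: joints at [67.007, 28.281, 77.091, -0, 74.628, -5.472], TCP at [0.188, 0.596, 0.214] pointing down, gripper open.
Joint ranges: [-166.48, 166.48], [-47.26, 123.95], [12.59, 153.08], [-70.14, 250.14], [6.76, 159.57], [-176.63, 176.63]. Speed limits (degrees/s): [108.29, 108.29, 147.25, 172.46, 172.46, 172.46].

## Interface

Orientations are given as a 3x3 rotation matrix whose columns are the frame's x, y, z axes.
In Python, from rig import arm gives the robot as it stands. Calls block until the motion is done:
- arm.move_to(position, orientation): joint-space move of the TCP to a pose.
- arm.move_l(position, orientation=None, feed=0.15): straight line of the TCP; orientation=None keeps the orientation; feed is the mean speed in m/s.
- arm.move_joints(angles): joint-space move.
- arm.grip(opening): finger opening in m; the grip force is fixed at half the most; returns when the fingers have stopped.
- arm.sleep(seconds).
- arm.solve_ik(position, orientation): joint angles nearest the present ones, or None.
- arm.snapshot(name): name is "scene" or "top" or "wrist"; returns the picture (400x640x3 uint8, red, green, blue); there is no depth.
- arm.get_calibration(name): a dict with "intrinsics" (3x3 intrinsics, pixels), "k1" (the pictures are not rectified: a ray, as slopes to the right and down, at radius r is drawn at 1 + k1 r^2 times it, then the intrinsics apply), "cam_to_world" (4x4, takes a point from camera to world coordinates). Camera axes: x right, y down, z forward; pixel columns grow to the right and rows downward; lengths in m; the calibration is good to about 2 mm. A picture is of the moment at which its call begins: read the wrist's pose just before it. get_calibration takes no time and is no camera call; for the wrist camera it gives the pose at the moment of the call.
A pose or a line that the arm cannot do raises arm.Unreachable and nothing moves.
- arm.sign_off(): hands the job in; it is judged then, once.
Readings, each from a call of its own:
- arm.current_t(): time.
- arm.current_joint_positions(): joint angles.
- arm.current_dq(): joint speeds.
- arm.current_tau(): joint torques, N m.
- arm.current_ee_pos(): TCP position.
- arm.current_tool_rot(): TCP orientation.
- arm.current_force(): force on the tool from outside, world axes, zero at the start.
- arm.current_torque(): the same for the moment, N m.
- arm.current_width(): finger opening in m.
- arm.current_grasp_force(): force on a finger pad.
Only numpy, scipy, OpenCV 4.12 (cv2) and the standard library are available. Lean on these libraries where they do the work, as an engineer would, in place of code of your own. Each camera call takes 0.05 s, during which the arm holds its last target. There are 200 camera calls.

## Working session

There is one attempt and no reset: what is moved stays moved. The work goes in short steps, each a Python script; the robot and the scene stay as the last script left them, time stands still between calls to the robot, and variables do not carry over. Pictures are saved under pics/ and viewed, at most 11 in all, crops included, and the job is handed in when it is done.

```bash
ls; mkdir -p pics; python3 - <<'E'
from rig import arm
import cv2,numpy as np
for n in ("top","scene"):
    im=arm.snapshot(n); cv2.imwrite(f"pics/{n}0.png",im[:,:,::-1])
    c=arm.get_calibration(n); print(n,c)
print(arm.grip_depth,arm.current_t(),arm.current_tool_rot())
E
```

```text
pics
top {'intrinsics': array([[472.94990033,   0.        , 311.15605534],
       [  0.        , 472.94990033, 195.81632179],
       [  0.        ,   0.        ,   1.        ]]), 'k1': -0.12553057802805606, 'cam_to_world': array([[-0.01326687, -0.98572141,  0.16786091,  0.29420121],
       [-0.99988485,  0.01431507,  0.00503587,  0.03240793],
       [-0.00736691, -0.16777477, -0.98579783,  1.54934525],
       [ 0.        ,  0.        ,  0.        ,  1.        ]])}
scene {'intrinsics': array([[509.90361999,   0.        , 324.85184583],
       [  0.        , 509.90361999, 201.47926352],
       [  0.        ,   0.        ,   1.        ]]), 'k1': 0.02675607528740273, 'cam_to_world': array([[ 0.57194707, -0.61939099,  0.53780233, -0.16390298],
       [-0.82015424, -0.41984733,  0.38868399, -0.51348445],
       [-0.01495248, -0.66338753, -0.7481266 ,  1.12382154],
       [ 0.        ,  0.        ,  0.        ,  1.        ]])}
0.0188 0.1 [[-9.53613322e-01  3.01033995e-01 -4.08461075e-04]
 [ 3.01034259e-01  9.53612800e-01 -1.00152715e-03]
 [ 8.80199895e-05 -1.07803041e-03 -9.99999415e-01]]
```

View pics/top0.png

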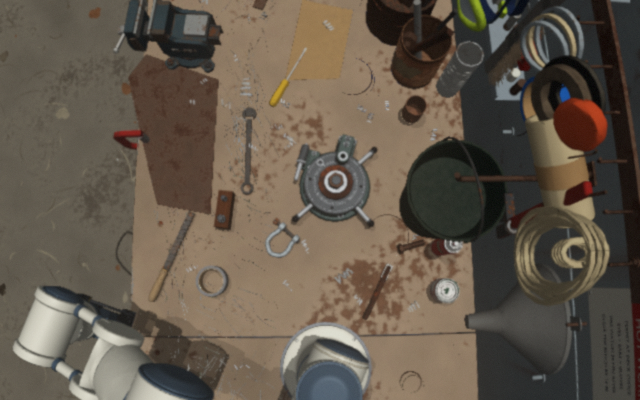

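View pics/scene0.png

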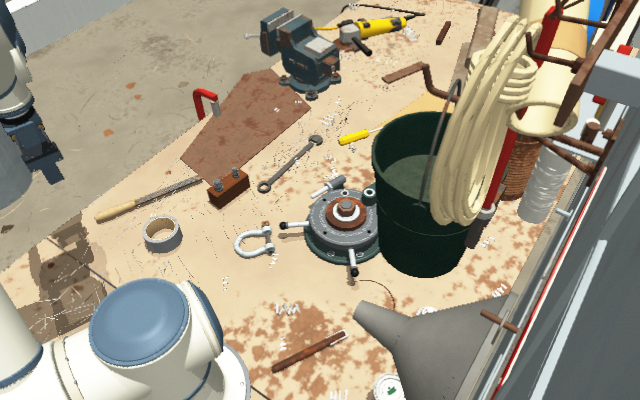

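The top view shows the table at about (335,185). The bracket is at (345,150), the bars end near (372,152), (370,225) and (297,221), and the block is at (225,210). The scene view shows the pins in the block at (219,178) and (236,172). Next I'll take closer wrist views.

```bash
cat > h.py <<'E'
from rig import arm
import cv2,numpy as np
def ray(c,uv):
    K=c["intrinsics"];d=np.array([(uv[0]-K[0,2])/K[0,0],(uv[1]-K[1,2])/K[1,1]]);s=d.copy()
    for _ in range(20): s=d/(1+c["k1"]*(s@s))
    T=c["cam_to_world"];return T[:3,3],T[:3,:3]@np.r_[s,1]
def plane(c,uv,z):
    o,d=ray(c,uv);return (o+d*(z-o[2])/d[2])[:2]
def tri(obs):
    A=np.zeros((3,3));b=np.zeros(3);R=[ray(c,u) for c,u in obs]
    for o,d in R:
        d=d/np.linalg.norm(d);P=np.eye(3)-np.outer(d,d);A+=P;b+=P@o
    p=np.linalg.solve(A,b)
    return p,[np.linalg.norm(np.cross(p-o,d/np.linalg.norm(d))) for o,d in R]
def proj(c,p):
    T=c["cam_to_world"];q=T[:3,:3].T@(np.asarray(p)-T[:3,3]);s=q[:2]/q[2];s=s*(1+c["k1"]*(s@s));K=c["intrinsics"]
    return s*[K[0,0],K[1,1]]+[K[0,2],K[1,2]]
def down(yaw): # tool y axis (closing line) at yaw deg
    a=np.radians(yaw);y=np.array([np.cos(a),np.sin(a),0]);z=np.array([0,0,-1.]);return np.c_[np.cross(y,z),y,z]
def snap(n,tag):
    c=arm.get_calibration(n);im=arm.snapshot(n);cv2.imwrite(f"pics/{tag}.png",im[:,:,::-1])
    np.save(f"pics/{tag}.npy",c,allow_pickle=True);return c,im
def cal(tag): return np.load(f"pics/{tag}.npy",allow_pickle=True).item()
E
python3 - <<'E'
from h import *
c=arm.get_calibration("top")
for uv,z in [((335,183),.112),((345,148),.102),((225,210),.052),((372,152),.046),((370,225),.046),((297,221),.046),((450,190),.2)]: print(uv,plane(c,uv,z))
w=arm.get_calibration("wrist");T=w["cam_to_world"];R=arm.current_tool_rot();print(w["intrinsics"][0,0],R.T@T[:3,:3],R.T@(T[:3,3]-arm.current_ee_pos()))
E
```

```text
(335, 183) [ 0.57814188 -0.03462945]
(345, 148) [ 0.69251307 -0.06928056]
(225, 210) [0.50695886 0.3175048 ]
(372, 152) [ 0.69321506 -0.16161365]
(370, 225) [ 0.45286419 -0.14668989]
(297, 221) [0.46916676 0.08643453]
(450, 190) [ 0.53533014 -0.3671925 ]
302.68150857667206 [[-5.70350911e-04 -9.70257612e-01 -2.42074042e-01]
 [ 9.99999829e-01 -5.22361493e-04 -2.62422187e-04]
 [ 1.28166967e-04 -2.42074151e-01  9.70257744e-01]] [ 0.06729461  0.0003725  -0.17003181]
```

```bash
python3 - <<'E'
from h import *
arm.move_to([0.50,0.317,0.24],down(90)); c1,a=snap("wrist","blk")
arm.move_to([0.59,-0.035,0.27],down(90)); c2,b=snap("wrist","tab1")
arm.move_to([0.64,-0.045,0.20],down(90)); c2,b=snap("wrist","tab2")
print(arm.current_t())
E
python3 -c "
import cv2,numpy as np
a=[cv2.imread('pics/%s.png'%n) for n in ('blk','tab1','tab2')]
cv2.imwrite('pics/m1.png',cv2.resize(a[0][:,120:520],(800,800))[:600]) 
"
```

```text
3.6083
```

View pics/blk.png

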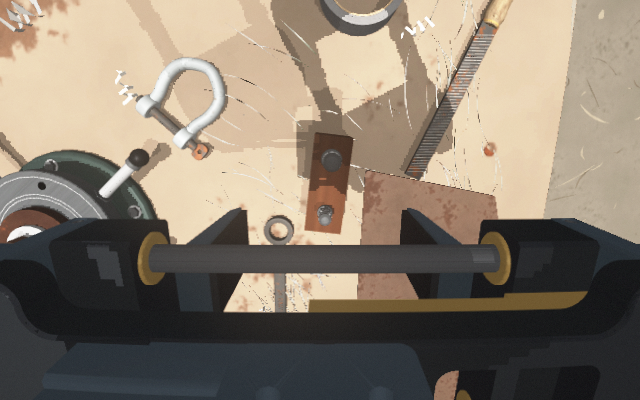

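View pics/tab1.png

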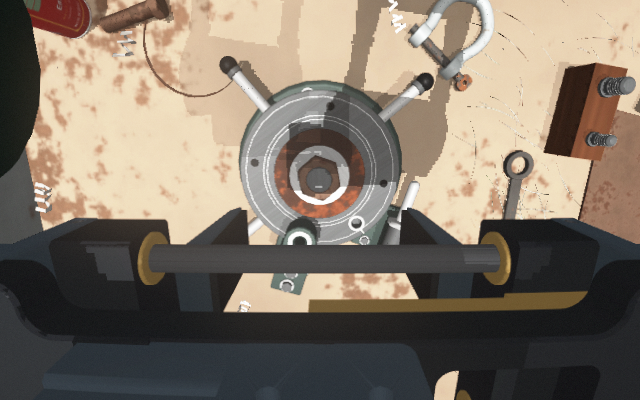

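The block view puts the thick pin at (331,159) and the slim pin at (325,213). In the table view the bush is at (298,238), partly hidden by the gripper, and the index hole is near (357,223). I'll reposition for clear views of both.

```bash
python3 - <<'E'
from h import *
arm.move_to([0.70,-0.05,0.25],down(90)); c,a=snap("wrist","tab3"); 
arm.move_to([0.70,-0.09,0.25],down(90)); c,a2=snap("wrist","tab4"); 
b=cv2.imread("pics/blk.png")[:,:,::-1]
p=proj(c,[.69,-.07,.10]);print(p, arm.current_t())
cr=lambda im,u,v,w,h:cv2.resize(np.ascontiguousarray(im[v:v+h,u:u+w]),None,fx=400/w,fy=300/h,interpolation=cv2.INTER_CUBIC)
t=np.hstack([cr(a,240,90,160,120),cr(b,265,125,120,90)])
u=np.hstack([cr(a2,280,90,160,120),cr(a,160,0,320,240)])
cv2.imwrite("pics/m2.png",np.vstack([t,u])[:,:,::-1])
E
```

```text
[343.43357738 175.23651262] 4.4
```

View pics/m2.png

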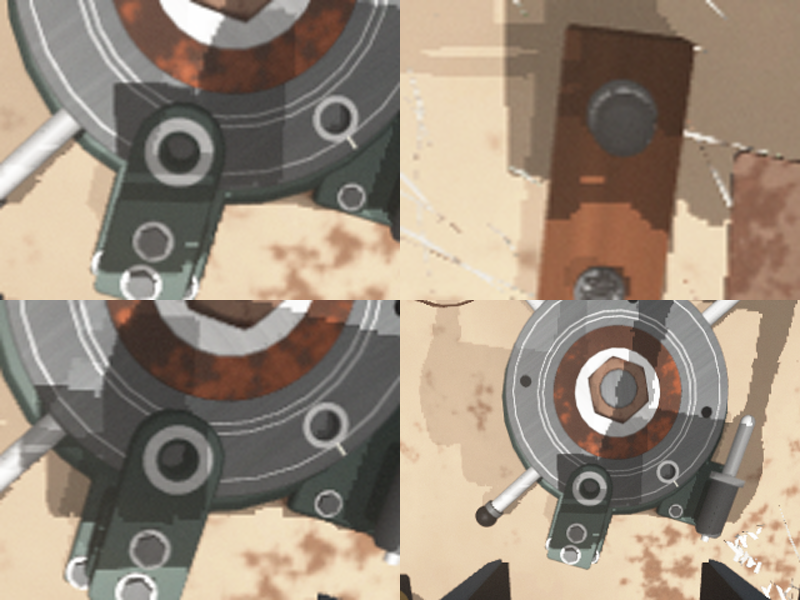

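The crops show the bush ring centred at about (312,150) in tab3 and (352,154) in tab4. The thick pin's head top is at about (331.6,160.4) in blk, and the index hole is at about (374,137) in tab3.

```bash
python3 - <<'E'
from h import *
def ring(tag,uv,r,lo=125):
    g=cv2.cvtColor(cv2.imread(f"pics/{tag}.png"),cv2.COLOR_BGR2GRAY);g=cv2.resize(g,None,fx=4,fy=4,interpolation=cv2.INTER_CUBIC)
    m=np.zeros_like(g);cv2.circle(m,(int(uv[0]*4+1.5),int(uv[1]*4+1.5)),int(r*4),255,-1)
    out=[]
    for th in (lo-15,lo,lo+15):
        b=((g>th)&(m>0)).astype(np.uint8)
        cs,_=cv2.findContours(b,cv2.RETR_CCOMP,cv2.CHAIN_APPROX_NONE)
        for c in sorted(cs,key=len)[-2:]:
            if len(c)>20:
                e=cv2.fitEllipse(c);out.append(((np.array(e[0])-1.5)/4,np.array(e[1])/4))
    return out
for t,uv in (("tab3",(312,150.4)),("tab4",(351.6,153.6))):
    c=cal(t);f=ring(t,uv,15)
    for e,ax in f: print(t,e.round(2),ax.round(1),plane(c,e,.102).round(4))
p,r=tri([(cal("tab3"),(312,150.4)),(cal("tab4"),(351.6,153.6))]);print("tri",p,r)
# axis: nut centre/table
c=cal("tab3")
print("nutstud",plane(c,(160+617/1.25-320,(389-300)/1.25),.112), "hole",plane(c,(374,137),.066))
print("ring L/R",plane(c,(160+(503-400)/1.25,95/1.25),.06),plane(c,(160+(728-400)/1.25,95/1.25),.06))
print("ball270",plane(c,(160+(487-400)/1.25,(515-300)/1.25),.046))
c=cal("tab1");print("balls",plane(c,(228.5,65),.046),plane(c,(425,81),.046))
c=cal("blk");print("pin",plane(c,(331.6,160.4),.086),"slim",plane(c,(325,212),.086))
for q in [(316,132),(352,137.5),(341,233),(305,231)]: print(plane(c,q,.052))
E
```

```text
tab3 [311.23 150.8 ] [17.3 17.5] [ 0.6664 -0.0629]
tab3 [311.31 150.35] [26.9 27.6] [ 0.6659 -0.0628]
tab3 [311.22 150.86] [17.8 18.1] [ 0.6664 -0.0629]
tab3 [311.37 150.35] [26.2 27.2] [ 0.6659 -0.0627]
tab3 [310.91 160.92] [ 4.7 21. ] [ 0.6771 -0.0633]
tab3 [312.   148.07] [20.7 22.5] [ 0.6635 -0.0621]
tab4 [350.72 153.55] [17.9 18.2] [ 0.6666 -0.0628]
tab4 [350.93 153.48] [26.5 27.5] [ 0.6665 -0.0626]
tab4 [350.75 153.54] [18.6 19. ] [ 0.6666 -0.0627]
tab4 [350.98 153.42] [25.8 26.8] [ 0.6664 -0.0625]
tab4 [363.22 153.34] [ 2.2 10.8] [ 0.6664 -0.0497]
tri [ 0.66608473 -0.06202321  0.10394231] [np.float64(0.00033580862510136417), np.float64(0.0003358086251010499)]
nutstud [ 0.58862225 -0.04019336] hole [0.65410943 0.00857728]
ring L/R [ 0.58589756 -0.14196582] [0.58572491 0.06222822]
ball270 [ 0.69869638 -0.16875768]
balls [ 0.45738121 -0.15070079] [0.47595721 0.09180521]
pin [0.47548781 0.32621533] slim [0.53341606 0.31918173]
[0.44688823 0.30877863]
[0.45317555 0.35073649]
[0.57171243 0.3395065 ]
[0.56903186 0.29418641]
```

```bash
python3 - <<'E'
from h import *
arm.move_to([0.5095,0.339,0.234],down(90)); c,a=snap("wrist","pin"); print(arm.current_t())
u,v=proj(c,[.4755,.3262,.086]).round().astype(int);print(u,v)
cv2.imwrite("pics/pinc.png",cv2.resize(np.ascontiguousarray(a[v-40:v+80,u-80:u+80,::-1]),None,fx=4,fy=4,interpolation=cv2.INTER_CUBIC))
E
```

```text
6.1667
312 151
```

View pics/pinc.png

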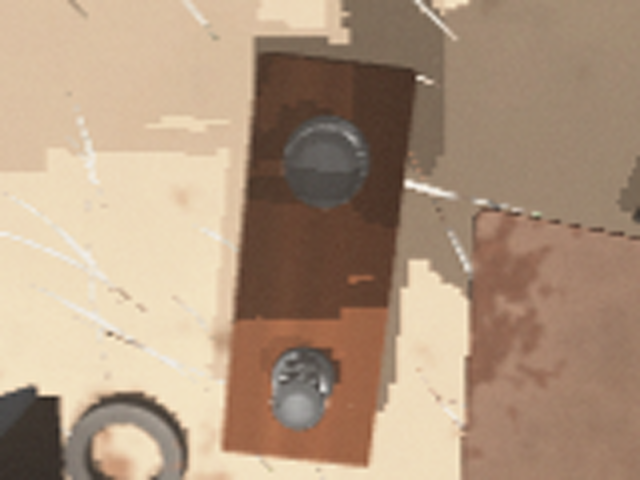

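The crop shows the thick pin's head top centred at (327,167), and the slim pin's head top at (297,405).

```bash
python3 - <<'E'
from h import *
c=cal("pin")
P=plane(c,(232+327/4-.4,111+167/4-.4),.086);S=plane(c,(232+297/4-.4,111+403/4-.4),.086)
print(P,S,np.linalg.norm(P-S),np.degrees(np.arctan2(*(S-P)[::-1])))
cor=[plane(c,(232+u/4-.4,111+v/4-.4),.052) for u,v in [(258,53),(415,70),(368,466),(223,450)]];print(np.array(cor),np.mean(cor,0))
E
```

```text
[0.47700345 0.32753773] [0.54159269 0.31866711] 0.06519552617820061 -7.8200190697260465
[[0.44826742 0.30705027]
 [0.45309786 0.3516664 ]
 [0.57246704 0.33808465]
 [0.5672204  0.29353272]] [0.51026318 0.32258351]
```

```bash
python3 - <<'E'
from h import *
R=down(84);x,y=.477,.327
arm.move_to([x,y,.15],R); arm.move_l([x,y,.0615],feed=.12)
arm.grip(0.0); print(arm.current_width(),arm.current_grasp_force(),arm.current_ee_pos(),arm.current_force())
arm.move_l([x,y,.16],feed=.1); arm.sleep(.2); print(arm.current_width(),arm.current_force())
arm.move_to([.6663,-.0627,.200],R);arm.sleep(.3)
print(arm.current_ee_pos(),arm.current_force(),arm.current_torque(),arm.current_t())
snap("scene","carry")
E
python3 - <<'E'
import cv2
im=cv2.imread('pics/carry.png');cv2.imwrite('pics/carryc.png',cv2.resize(im[100:300,250:470],(660,600)))
E
```

```text
0.020354322432280764 30.000046953391575 [0.47699431 0.32698927 0.06149176] [-0.60557684  0.60043648  0.96546591]
0.0196920824385575 [ 0.68807361 -0.06218175 -1.83509676]
[ 0.66627201 -0.06209103  0.20001935] [-0.04259855  0.52188592 -1.33714353] [-0.00502905  0.00307486  0.02443822] 11.825
```

View pics/carryc.png

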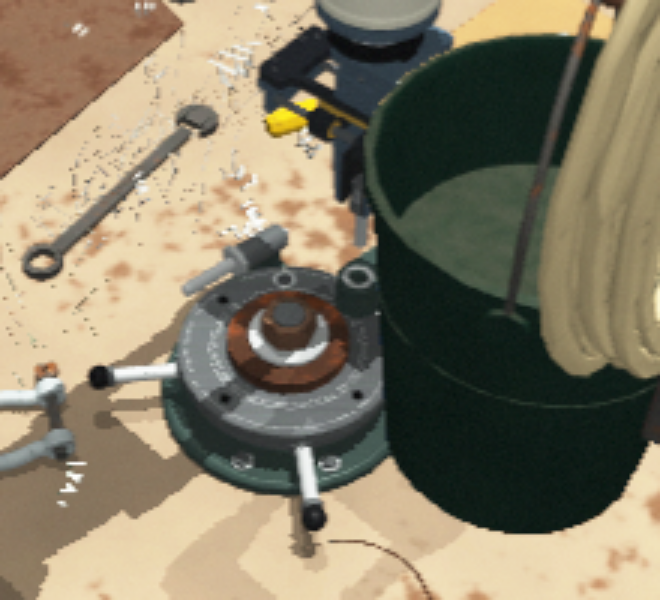

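The pin hangs straight over the bush, with its tip at (360,240). I'll lower it in small steps with force guarding.

```bash
python3 - <<'E'
from h import *
x,y=.6663,-.0627
arm.move_l([x,y,.160],feed=.08);arm.sleep(.2)
f0=arm.current_force();print(f0)
z=.160
while z>.1195:
    z-=.0015; arm.move_l([x,y,z],feed=.03); f=arm.current_force()-f0
    print(round(z,4),f.round(1),(arm.current_ee_pos()-[x,y,z]).round(4))
    if f[2]>5 or np.hypot(*f[:2])>8: break
print(arm.current_t(),arm.current_width())
E
```

```text
[-0.93782928  0.94759191 -1.79613852]
0.1585 [-0.1 -0.4  0.8] [-0.0001  0.      0.    ]
0.157 [ 0.5 -1.5 -0.1] [-0.      0.     -0.0001]
0.1555 [ 1.5 -1.3  0.5] [-0.0001 -0.     -0.0001]
0.154 [ 1.  -1.1 -1. ] [-0.0001 -0.     -0.0001]
0.1525 [ 0.2 -0.8 -0.3] [-0.0001  0.     -0.0001]
0.151 [ 1.3 -0.6  0. ] [-0.0001 -0.     -0.0001]
0.1495 [ 1.2 -0.6  1. ] [-0.      0.     -0.0001]
0.148 [ 1.8 -0.8  0.2] [-0.      0.     -0.0001]
0.1465 [ 0.4 -1.1  0.4] [-0.0001  0.     -0.0001]
0.145 [ 0.8 -1.1  0.3] [-0.     -0.     -0.0001]
0.1435 [ 1.1 -1.3 -0.3] [-0.0001  0.     -0.0001]
0.142 [ 1.6 -0.8  0.2] [-0.      0.     -0.0001]
0.1405 [ 0.1 -1.1  0.3] [-0.0001  0.     -0.0001]
0.139 [ 1.  -1.   0.3] [-0.0001 -0.     -0.0001]
0.1375 [ 1.8 -0.5  0.3] [-0.0001  0.     -0.0001]
0.136 [ 0.6 -1.1  0.6] [-0.      0.     -0.0001]
0.1345 [ 1.  -1.2  0.6] [-0.     -0.     -0.0001]
0.133 [ 1.6 -0.3  0.5] [-0.      0.     -0.0001]
0.1315 [ 1.  -1.3  0.3] [-0.0001  0.     -0.0001]
0.13 [ 0.8 -0.6 -0.1] [-0.      0.     -0.0001]
0.1285 [ 0.6 -2.1  0.9] [-0.      0.     -0.0001]
0.127 [ 0.7 -0.5  0.2] [-0.      0.     -0.0001]
0.1255 [ 0.1 -0.3  0.7] [-0.      0.     -0.0001]
0.124 [ 1.3 -0.8  0.2] [-0.0001 -0.     -0.0001]
0.1225 [ 0.6 -0.9  0.6] [-0.      0.     -0.0001]
0.121 [ 0.9 -1.4  6.1] [ 0.0002 -0.0001  0.0004]
19.225 0.02027536219014748
```

```bash
cat >> h.py <<'E'
AX=np.array([.588,-.040])
def pose(b,off,r=.136,z=.040):
    b_=np.radians(b);u=np.array([np.cos(b_),np.sin(b_)]);t=np.array([-u[1],u[0]])
    return np.r_[AX+r*u+off*t,z],down(b-90)
E
python3 - <<'E'
from h import *
arm.grip(.05); arm.sleep(.3); print(arm.current_force(),arm.current_grasp_force(),arm.current_t())
p=arm.current_ee_pos(); arm.move_l([p[0],p[1],.19],feed=.12)
P,R=pose(220.3,.034,z=.15); arm.move_to(P,R); snap("scene","stand");snap("top","standt")
arm.grip(0); P[2]=.040; arm.move_l(P,feed=.12); arm.sleep(.2)
print(arm.current_t(),arm.current_ee_pos(),P,arm.current_force(),arm.current_width())
a=cv2.imread("pics/stand.png")[120:270,280:430];b=arm.snapshot("scene")[120:270,280:430,::-1]
cv2.imwrite("pics/stc.png",cv2.resize(np.hstack([a,b]),(800,400),interpolation=cv2.INTER_CUBIC))
E
```

```text
[0.09647333 0.79280096 0.38916642] 0.0 20.1583
24.1083 [ 0.50657949 -0.15400972  0.04054202] [ 0.50626796 -0.15389413  0.04      ] [ 0.2337718  -0.72012148 -0.18637162] 0.0006610325775184458
```

View pics/stc.png

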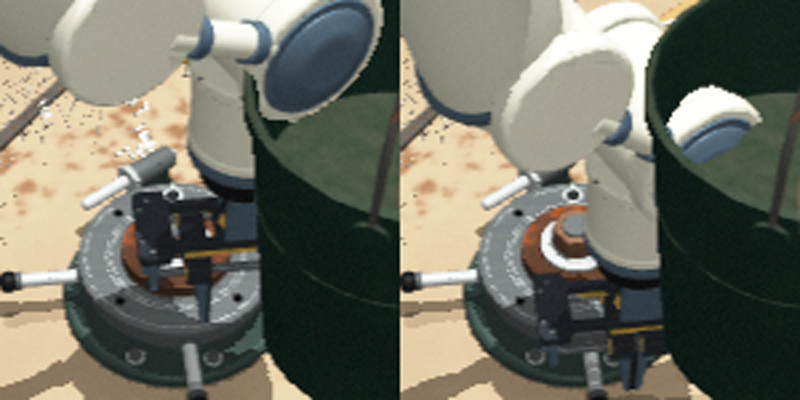

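The arm hides the pin in both views. The fingers are on the CCW side of the bar, with their tips at about (632,380) in the right half. Next is the slow push with force guarding.

```bash
cat > push.py <<'E'
from h import *
import sys
# args: start bar angle; pushes until xangle limit; state = commanded bar angle at fixed offset .0205
def F(b,n=3):
    b_=np.radians(b);t=np.array([-np.sin(b_),np.cos(b_)]);return np.mean([arm.current_force()[:2]@t for _ in range(n)])
def go(b,feed,off=.0205):
    P,R=pose(b,off);arm.move_l(P,R,feed=feed)
E
python3 - <<'E'
from push import *
b=220.3;f0=F(b);print("tare",f0)
off=.034
while off>.0175:
    off-=.002;go(b,.015,off);f=F(b)-f0
    if f>1.5:break
print("off",off,"f",f)
log=[]
while b>184:
    b=max(b-5,184);go(b,.025);f=F(b)-f0;log.append((round(b,1),round(f,1)))
    if f>7:break
print(log);print(arm.current_t())
np.save("f0.npy",f0)
snap("top","mid")
im=cv2.imread("pics/mid.png");cv2.imwrite("pics/midc.png",cv2.resize(im[120:270,250:450],(800,600),interpolation=cv2.INTER_CUBIC))
E
```

```text
tare 0.38819132477745
off 0.015999999999999986 f -0.1661766539557997
[(215.3, np.float64(0.5)), (210.3, np.float64(-0.8)), (205.3, np.float64(-0.2)), (200.3, np.float64(-0.4)), (195.3, np.float64(-1.0)), (190.3, np.float64(-0.5)), (185.3, np.float64(-0.1)), (184, np.float64(-0.1))]
31.2333
```

View pics/midc.png

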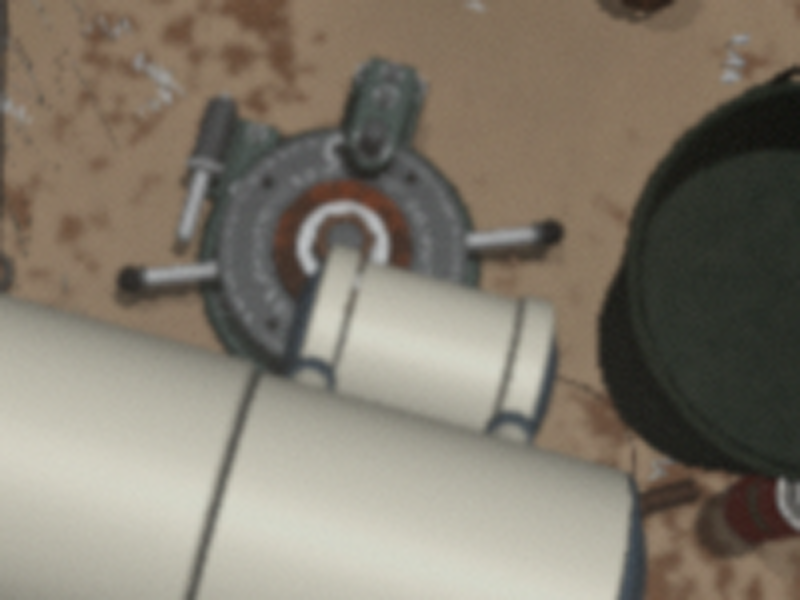

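The top view shows the table following: the balls are at (130,278) and (548,232), the index hole at (335,150) is just short of the pin in the bush at (370,145). I'll carry on into the buffer more gently.

```bash
python3 - <<'E'
from push import *
f0=float(np.load("f0.npy"));b=184.;log=[];done=0
while b>170:
    b=max(b-1.4,170);go(b,.02);f=F(b)-f0;log.append((round(b,1),round(f,1)))
    if f>7: done=1;break
print(log,arm.current_t());log=[]
while not done and b>158 and arm.current_t()<52:
    b-=.14;go(b,.01);f=F(b)-f0;log.append((round(b,2),round(f,1)))
    if f>7.2: break
print(log);print(b,arm.current_t(),arm.current_force())
np.save("b.npy",b);snap("top","end")
im=cv2.imread("pics/end.png");cv2.imwrite("pics/endc.png",cv2.resize(im[130:205,285:385],(800,600),interpolation=cv2.INTER_CUBIC))
E
```

```text
[(182.6, np.float64(-0.5)), (181.2, np.float64(-0.3)), (179.8, np.float64(-0.1)), (178.4, np.float64(0.2)), (177.0, np.float64(-1.0)), (175.6, np.float64(-1.2)), (174.2, np.float64(-0.7)), (172.8, np.float64(0.9)), (171.4, np.float64(1.2)), (170, np.float64(1.3))] 34.45
[(169.86, np.float64(2.2)), (169.72, np.float64(2.7)), (169.58, np.float64(2.7)), (169.44, np.float64(1.7)), (169.3, np.float64(3.1)), (169.16, np.float64(1.6)), (169.02, np.float64(1.7)), (168.88, np.float64(2.0)), (168.74, np.float64(2.3)), (168.6, np.float64(1.5)), (168.46, np.float64(2.3)), (168.32, np.float64(2.3)), (168.18, np.float64(2.4)), (168.04, np.float64(2.6)), (167.9, np.float64(2.5)), (167.76, np.float64(1.7)), (167.62, np.float64(1.1)), (167.48, np.float64(2.0)), (167.34, np.float64(2.2)), (167.2, np.float64(2.1)), (167.06, np.float64(1.9)), (166.92, np.float64(1.7)), (166.78, np.float64(1.0)), (166.64, np.float64(1.6)), (166.5, np.float64(3.0)), (166.36, np.float64(1.3)), (166.22, np.float64(0.8)), (166.08, np.float64(1.5)), (165.94, np.float64(2.1)), (165.8, np.float64(2.2)), (165.66, np.float64(2.0)), (165.52, np.float64(2.2)), (165.38, np.float64(1.1)), (165.24, np.float64(2.3)), (165.1, np.float64(2.0)), (164.96, np.float64(1.5)), (164.82, np.float64(2.3)), (164.68, np.float64(3.6)), (164.54, np.float64(4.3)), (164.4, np.float64(6.3)), (164.26, np.float64(6.6)), (164.12, np.float64(9.1))]
164.12000000000057 44.95 [-2.47227154 -9.20365122  0.04043194]
```

View pics/endc.png

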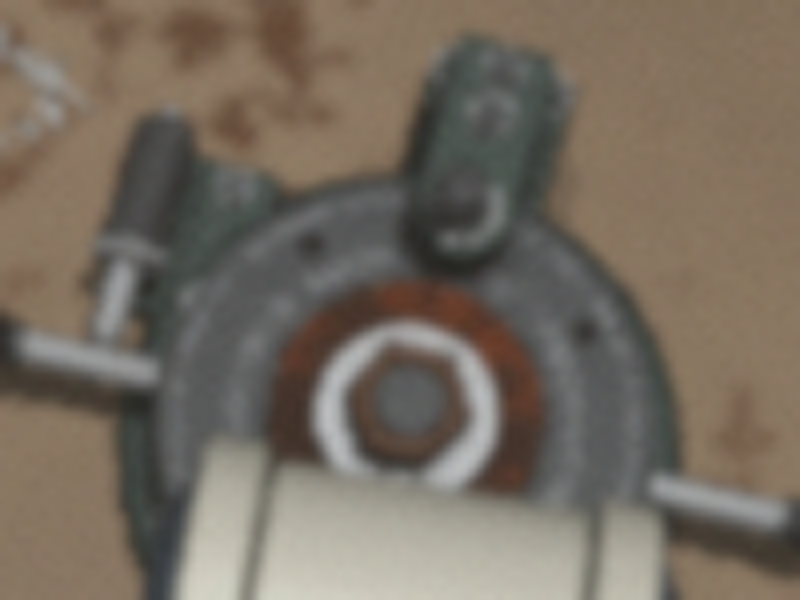

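The force rose sharply where home was expected, so the pin has engaged. I'll ease off slowly so it can settle, then back away and check.

```bash
python3 - <<'E'
from push import *
f0=float(np.load("f0.npy"));b=float(np.load("b.npy"))
for _ in range(4):
    b+=.14;go(b,.01);print(round(F(b)-f0,1),end=" ")
arm.sleep(.2)
for _ in range(3):
    b+=.2;go(b,.01);print(round(F(b)-f0,1),end=" ")
P,R=pose(b,.0205+.03);arm.move_l(P,R,feed=.06);P[2]=.19;arm.move_l(P,feed=.15)
arm.move_to([.40,.1,.25],down(90));arm.sleep(.2)
print(arm.current_t())
c,_=snap("scene","fin");ct,_=snap("top","fint")
a=cv2.imread("pics/fin.png")[150:250,310:410];t=cv2.imread("pics/fint.png")[130:230,285:385]
cv2.imwrite("pics/finc.png",cv2.resize(np.hstack([a,t]),(800,400),interpolation=cv2.INTER_CUBIC))
for z in (.136,.146): print(proj(c,[.6663,-.0627,z])-[310,150],proj(ct,[.6663,-.0627,z])-[285,130])
E
```

```text
8.2 6.6 5.6 3.9 1.9 0.4 2.2 49.6667
[59.7892846 33.4231404] [58.78867701 23.30323537]
[59.98191087 30.8227921 ] [58.98560072 22.46727196]
```

View pics/finc.png

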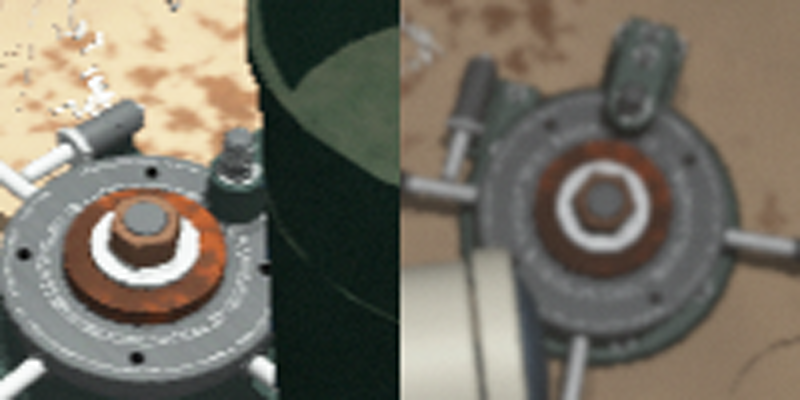

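The table has stayed at home against the buffer. The pin's head top is at (238,136), which is row 34.0 in the crop against 33.4 predicted for home and 30.8 for riding, so it has dropped. I'll hand in.

```bash
python3 -c "
from rig import arm
print(arm.sign_off(),arm.current_t())"
```

```text
the job is handed in; nothing more can be done
the job is handed in; nothing more can be done
```

The job is handed in at about 50 s: the index pin looks fully home in the bush by its head height, the table stayed locked at home with the arm backed away, my readings never showed more than about 9 N on the bar, and no verdict came back.

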